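# Seat a lens cell in the lever press and hold it clamped

### The arm

A 7-joint arm with a two-finger parallel gripper is mounted at the origin on the work surface. World frame = base frame: x ahead of the robot, y to its left, z up, the work surface at z = 0. Lengths are in mm, angles in rad, forces in N, time in s.
With the tool pointing down it reaches from about 400 to 875 mm from the base axis. Payload 4.4 kg.
Tool frame: the origin (TCP) lies midway between the tips of the shut fingers; the grasp point (between the pads) lies 19 mm behind it (ctrl.pinch_z is the distance from the TCP to the grasp point, in mm); z points along the fingers, y is the line along which they close (so a half turn about z gives the same grasp; the last joint's range is limited). The gripper opens to 85 mm and grips with 20 to 120 N. Pads are 22 mm wide; open, the fingers measure 114 mm over their backs; the gripper's body (76 mm by 85 mm) begins 54 mm behind the grasp point. The pads swing forward as they close: fully open they stand 13 mm farther back than shut.
Start: joints at [1.233, 0.628, 0.038, 1.517, -0.027, 0.996, -0.02], TCP at [174.53, -626.145, 231.313] pointing down, gripper open.
Joint ranges: [-3.06, 3.06], [-0.37, 2.12], [-1.25, 1.32], [0.18, 2.47], [-1.1, 4.24], [0.23, 1.98], [-2.94, 2.94]. Speed limits (rad/s): [2.57, 2.57, 3.14, 3.14, 3.14, 3.14, 3.14].

### API

Orientations are given as [roll, pitch, yaw] about the fixed x, y, z axes, in that order (R = Rz(yaw) Ry(pitch) Rx(roll)).
In Python, from cell import read_state, cams, order, ctrl gives the robot as it stands.
- The arm moves only by the tool move_arm, never from a script. Its argument "targets" is text: rows parted by semicolons, each of 7 numbers parted by spaces: the gripper's target within -1 to 1 (fully open at 1, half-way at 0, shut at -1), then the shift along the tool's x, y, z in cm, then the turn, a rotation vector about the tool's x, y, z in degrees. A call has 1 to 5 rows; each row shifts and turns the commanded pose from where the row before left it, along the tool's axes as they then stand; what a row does not reach is not made up. A row lasts 1/12 s, in which the tool goes at most 41.7 mm and 7.16 degrees, less where a joint would pass 70% of its speed; a pose out of reach is approached as far as the arm can. A call with a gripper value outside its range is refused whole. The fingers move at their own pace and stop on an object; the grip force is fixed at half the most. Time passes only in rows, so rows that do not move let the fingers close. It gives the time, the measured TCP pose, the force, the opening and the grip force at its end, in the units of the state.
- read_state(): the state, without advancing time (a new reading comes with each control period).
- cams.get_image(name): name is "scene" or "top" or "wrist"; returns a dict with "color" (420x560x3 uint8, red, green, blue), "fovy" (degrees; the focal length in pixels is half the picture's height over the tangent of half this angle, whatever the lens; pixels are square), "cx", "cy" (the principal point, pixels), "k1" (the pictures are not rectified: a ray, as slopes to the right and down, at radius r is drawn at 1 + k1 r^2 times it, then the intrinsics apply), "rvec" (rotation vector, rad) and "tvec" (3), from world to camera coordinates, as OpenCV has them. Camera axes: x right, y down, z forward; pixel columns grow to the right and rows downward; lengths in mm; the calibration is good to about 2 mm. A picture is of the moment at which its call begins. There is no depth.
- order.finish_job(): hands the job in; it is judged then, once.
The state is a dict: "clock": time; "qpos": joint angles; "qd": joint speeds; "tau": joint torques, N m; "eef_pos": TCP position; "tool_rot": TCP orientation; "force": force on the tool from outside, world axes, zero at the start; "torque": the same for the moment, N m; "width": finger opening in mm; "gripper_force": force on a finger pad.
Only numpy, scipy, OpenCV 4.12 (cv2) and the standard library are available. Lean on these libraries where they do the work, as an engineer would, in place of code of your own. Each camera call takes 0.05 s, during which the arm holds its last target. There are 200 camera calls.

### The job

Slide the loaded carrier fully home under the ram of the blue lever press, then pull the press lever all the way down to its stop to seat the lens cell, and ease it back up slowly to its top rest, over some two seconds, never letting it fly back. Then pull the lever down again until the red pointer stands in the middle of the green band on the dial and keep it there: the program finishes while the arm is still holding the lever at that mark. Leave the other things on the table alone.

Things in the scene. Friction and masses are not known exactly. Their poses are not given: they have to be found in the camera images.
- press: Blue bench lever press, bolted down; base 235 x 130 x 20 mm. Origin on the table under the ram's axis; x points from its front (where the carrier sticks out) to the column at its back, z up. Base: x -100 to +135, y -65 to +65 mm. Head: x -38 to +128, y -38 to +38, z 127 to 217 mm; the 24 mm square ram stands up through it at the origin to 260 mm.
- dial (a point): Centre of the outer face of a round white dial, 174 mm across, upright on the press's -y side (press frame x 40, y -50, z 175 mm), centred on the lever's axis. A red pointer on the lever's hub turns over it and stands straight up when the lever is level. The green band at the dial's top spans lever values 0.60 to 0.74 rad, middle 0.67.
- carrier (a joint): Aluminium slide on the press base, 76 mm wide, carrying the brass lens cell, with a black push plate at its front end. Value in m: 0 = fully home against its stop, the cell under the ram; grows to 0.09 as it stands out of the press front (towards the press's -x). It stays where it is left; about 2 N of friction.
- carrier_front (a point): Middle of the push plate's outer face, which looks away from the press, 54 mm above the table. The upright plate is 14 mm thick, 60 mm wide, from 32 to 66 mm above the table. Push it along the press's +x; at home this point lies at x = -128 mm in the press frame.
- cell: Brass lens cell fixed to the carrier, 42 mm across and 29 mm high, its top 62 mm above the table; origin at the centre of its underside. Not to be handled.
- foot: Orange sprung foot, 34 mm across, at the lower end of the ram; origin at the centre of its lower face, 78 mm above the table when the lever is up. The ram goes down 32 mm per rad of lever; with the carrier home the foot meets the cell at 0.5 rad and then its spring gives way.
- lever (a joint): Press lever, arm 200 mm, hinged parallel to the press's y axis. Value in rad: 0 = up at rest (arm points to the press front, 0.65 rad above level); grows as pulled down: 0.65 level, 1.0 lower stop. A spring drives it back up: at the handle about 2.5 N at the top, 7.5 N at the green mark, 10.5 N at the lower stop, plus 4.5 N per rad/s of damping.
- grip (a point): Middle of the lever's handle: black round bar, 18 mm across, 100 mm long, level, parallel to the press's y axis, sticking out from the arm's end away from the press; about 38 mm of free bar to the arm's side, 48 mm to the other. Moves on a 200 mm circle about point pivot: 296 mm above the table at the top, 171 mm at the green band's middle, 106 mm at the lower stop.
- handle: The same handle bar; origin at its inner end on the arm's axis, 45 mm from point grip. It spins freely on its pin, so it can be gripped tight while the lever swings.
- pivot (a point): Fixed point on the lever's axis in the plane of point grip (press frame x = 40 mm, y = -130 mm), 175 mm above the table.
- nipple: Bystander: steel flanged vacuum nipple standing upright, 70 mm across, 120 mm high; origin at its foot.
- mirror_post: Bystander: mirror mount on a steel post, about 64 mm across, 170 mm high; origin at its foot.
- driver: Bystander: screwdriver with red handle, 190 mm long, lying on the table.
- bolt_tray: Bystander: blue open tray with two compartments, 130 x 90 x 30 mm; origin under its centre.
- centring_ring: Bystander: steel ring 56 mm across, 12 mm high, lying flat; origin under its centre.

How it is judged (in metres and radians):
On the way, in this order (a step that is already met when the one before it is completed fails the run):
1. the carrier is fully home while the lever is still up (value of joint carrier below 0.006 m and value of joint lever below 0.2 rad), for 0.1 s.
2. the lever is pulled to its lower stop, pressing the foot on the cell, with the carrier home (value of joint carrier below 0.006 m and value of joint lever above 0.94 rad and contact force between foot and cell above 5 N), for 0.1 s.
3. the lever is back at its top rest (value of joint lever below 0.1 rad), for 0.1 s.
At the end, for the whole second after the job is handed in: Through the last second the lever stands still (under 0.1 rad/s) between 0.59 and 0.75 rad, held there by the robot on the handle (contact over 2 N), the carrier is within 6 mm of home and the foot presses on the cell with more than 2 N (value of joint carrier below 0.006 m and value of joint lever between 0.59 and 0.75 rad and velocity of joint lever between -0.1 and 0.1 rad/s and contact force between foot and cell above 2 N and contact force between any of the fingers, the arm and handle above 2 N); the arm keeps its last pose, push and grip.
It fails at once if the lever flies back up (faster than 1.0 rad/s) (velocity of joint lever below -1 rad/s).
It fails at once if another thing on the table is shifted by more than 30 mm (distance of any of nipple, mirror_post, driver, bolt_tray, centring_ring from where it was at the start of the episode above 0.03 m).
It also fails if it takes over 61 s, if anything falls off the work surface, if the arm or the gripper's body presses on something with over 40 N, if the wrist force passes 120 N, or if a joint passes its speed limit or range.

## Working session

There is one attempt and no reset: what is moved stays moved. The work goes in short steps, Python scripts to look and compute and a tool call to move; the robot and the scene stay as the last step left them, time stands still between calls to the robot, and variables do not carry over. Pictures are saved under pics/ and viewed, at most 10 in all, crops included, and the job is handed in when it is done.

Besides the shell and the picture viewer there is one more tool, called after ">>>" as name(argument=value, ...), one argument or row to a line, values as JSON. move_arm: Moves the arm, as the interface text tells. Its arguments: {"type":"object","properties":{"targets":{"type":"string"}},"required":["targets"]}

```bash
mkdir -p pics; ls; python3 - <<'E'
from cell import read_state,cams
import cv2
print(read_state())
for n in ["scene","top"]:
    i=cams.get_image(n); cv2.imwrite(f"pics/{n}0.png",i["color"][:,:,::-1])
    print(n,{k:v for k,v in i.items() if k!="color"})
E
```

```text
pics
{'clock': 0.0, 'qpos': array([ 1.23321464,  0.62933788,  0.03847083,  1.51835797, -0.02697585,
        0.99631742, -0.02003256]), 'qd': array([ 0.00143341, -0.00249508,  0.00176464, -0.00149358,  0.00041421,
        0.00188091, -0.00120077]), 'tau': array([ 5.60516746e-04, -5.63387203e+01,  1.22610312e+00, -1.93436569e+01,
        1.09463718e-02,  1.06313929e-02, -1.81151512e-05]), 'eef_pos': array([ 174.32839542, -625.53770755,  230.39818868]), 'tool_rot': array([-3.13969170e+00,  6.19062467e-05,  2.71739197e-01]), 'force': array([-0.4995111 ,  0.20536487,  0.52884034]), 'torque': array([ 0.01757525, -0.00124121, -0.04672974]), 'gripper_force': 0.0, 'width': 85.57021133316478}
scene {'fovy': 56.611793939313344, 'cx': 272.03962211642335, 'cy': 211.84025411666374, 'k1': 0.02729427196815262, 'rvec': array([ 2.3505754 ,  0.60295854, -0.22016461]), 'tvec': array([-429.84237197,  -70.50608714, 1315.91347362])}
top {'fovy': 42.04474783948919, 'cx': 280.9665156888025, 'cy': 202.9096826205325, 'k1': 0.07202915583148571, 'rvec': array([ 2.12440664, -2.11505096,  0.21512399]), 'tvec': array([   8.9273727 ,  500.77654744, 1857.81359144])}
```

View pics/scene0.png

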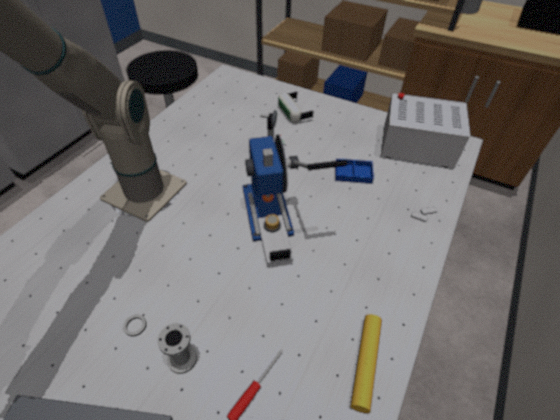

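View pics/top0.png

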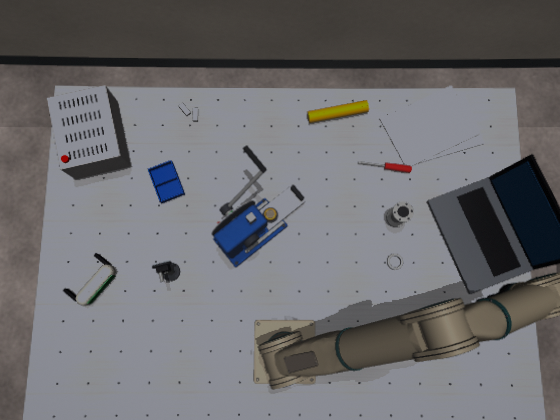

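The scene view shows the press at about (270,190), with the push plate at (280,255) and the handle at (355,163)–(305,165). The top view shows the plate at (297,192), the handle running (246,148)–(264,172) and the ram at (251,218). I'll zoom in to pick exact pixels.

```bash
cat > h.py <<'E'
import numpy as np,cv2
from cell import read_state,cams
def cam(n):
    i=cams.get_image(n); i["R"]=cv2.Rodrigues(i["rvec"])[0]; i["f"]=210/np.tan(np.radians(i["fovy"])/2); return i
def ray(i,p):
    d=np.array([(p[0]-i["cx"])/i["f"],(p[1]-i["cy"])/i["f"]]); s=d.copy()
    for _ in range(20): s=d/(1+i["k1"]*(s@s))
    o=-i["R"].T@i["tvec"]; v=i["R"].T@np.r_[s,1]; return o,v/np.linalg.norm(v)
def plane(i,p,z):
    o,v=ray(i,p); return o+v*(z-o[2])/v[2]
def tri(a,pa,b,pb):
    o1,v1=ray(a,pa);o2,v2=ray(b,pb)
    s=np.linalg.lstsq(np.c_[v1,-v2],o2-o1,rcond=None)[0]
    P,Q=o1+s[0]*v1,o2+s[1]*v2; return (P+Q)/2,np.linalg.norm(P-Q)
def proj(i,P):
    c=i["R"]@P+i["tvec"]; s=c[:2]/c[2]; s=s*(1+i["k1"]*(s@s)); return s*i["f"]+[i["cx"],i["cy"]]
E
python3 - <<'E'
import cv2,numpy as np
s=cv2.imread("pics/scene0.png")[105:275,225:385];t=cv2.imread("pics/top0.png")[138:278,195:315]
a=cv2.resize(s,None,fx=2.5*1.4,fy=2.5*1.4,interpolation=cv2.INTER_CUBIC)
cv2.imwrite("pics/s1.png",a); cv2.imwrite("pics/t1.png",cv2.resize(t,None,fx=4,fy=4,interpolation=cv2.INTER_CUBIC))
for n,(x0,y0,x1,y1) in {"scene":(225,105,385,275),"top":(195,138,315,278)}.items():
    im=cv2.imread(f"pics/{n}0.png"); m=(im.max(2)<45).astype(np.uint8); k=np.zeros_like(m);k[y0:y1,x0:x1]=m[y0:y1,x0:x1]
    N,_,st,c=cv2.connectedComponentsWithStats(k)
    print(n,[(st[j].tolist(),c[j].round(1).tolist()) for j in range(1,N) if st[j][4]>15])
E
```

```text
scene [([280, 105, 9, 12, 24], [284.6, 110.3]), ([300, 112, 12, 7, 52], [305.9, 115.1]), ([268, 115, 5, 15, 61], [269.9, 122.6]), ([276, 136, 10, 56, 197], [281.3, 162.4]), ([307, 161, 41, 8, 171], [327.3, 164.6]), ([291, 164, 7, 4, 22], [293.7, 165.6]), ([248, 168, 9, 13, 44], [252.0, 174.0]), ([271, 250, 19, 11, 149], [279.9, 255.1])]
top [([244, 147, 22, 25, 139], [254.5, 158.7]), ([291, 186, 12, 14, 63], [296.7, 192.8]), ([213, 201, 42, 34, 207], [232.6, 216.3]), ([227, 224, 40, 34, 202], [244.9, 243.4])]
```

View pics/s1.png

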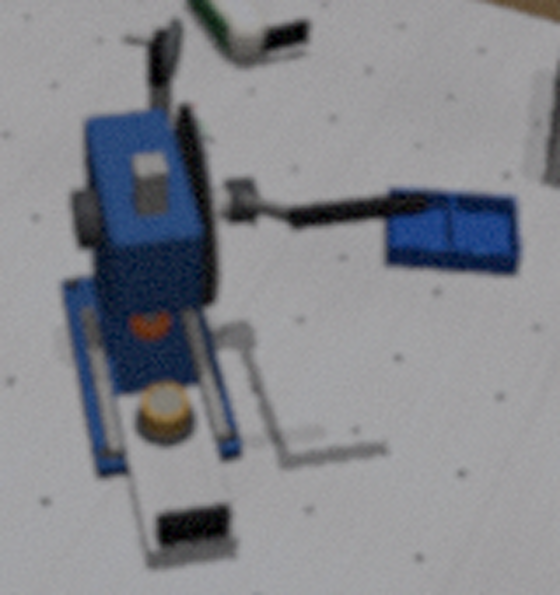

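View pics/t1.png

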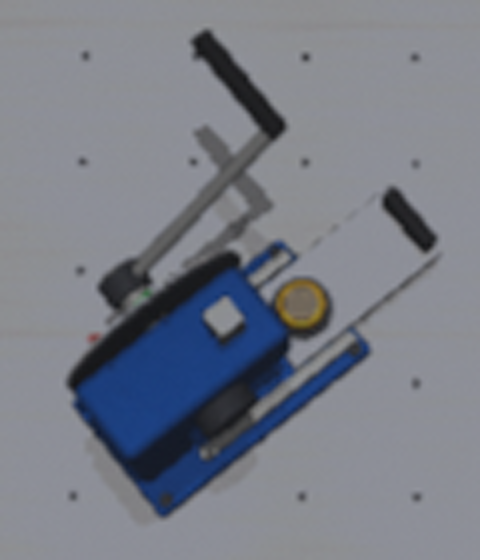

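Zoomed: in the scene view the handle runs (308,167)–(348,162), the cell top is at (272,219) and the plate at (280,255). In the top view the handle runs (264,170)–(246,148), the ram top is at (251,217), the cell at (270.5,214) and the plate at (297,193).

```bash
python3 - <<'E'
from h import *
s,t=cam("scene"),cam("top")
np.set_printoptions(precision=1,suppress=True)
ram=plane(t,(251,217.2),260); ram_s=plane(s,(150/3.5+225,157/3.5+105),260)
cell=plane(t,(270.5,213.7),62);cs=plane(s,(272.1,218.7),62)
pl=plane(t,(296.9,192.6),64); pls=plane(s,(279.9,255.5),50)
print("ram",ram,ram_s,"cell",cell,cs,"plate",pl,pls)
hi,e1=tri(t,(264.2,170),s,(307.9,167.3)); ho,e2=tri(t,(245.7,148.2),s,(347.5,162.2)); hm,e3=tri(t,(254.7,158.8),s,(327.6,164.6))
print(hi,e1,ho,e2,hm,e3,np.linalg.norm(hi-ho))
print("plane296",plane(t,(254.8,158.9),296),plane(s,(327.6,164.7),296))
d=ho-hi; print("yaw from handle",np.degrees(np.arctan2(d[1],d[0]))+90)
for a,b in((ram,cell),(ram,pl),(cell,pl),(cs,pls),(ram_s,pls),(plane(t,(225,208),175),hi)):
    d=a-b;print(np.degrees(np.arctan2(d[1],d[0])),np.linalg.norm(d[:2]))
E
```

```text
ram [413.3 104.2 260. ] [412.7 113.6 260. ] cell [460.1  47.2  62. ] [460.5  53.   62. ] plate [534.7 -44.1  64. ] [539.1 -45.6  50. ]
[553.4  63.8 297.2] 0.8847966116723538 [627.4 124.1 297.4] 9.991527411391015 [590.4  94.3 297.7] 3.1306575833729053 95.51738433512311
plane296 [589.2  93.3 296. ] [591.1  97.1 296. ]
yaw from handle 129.18112635016456
129.3762428309749 73.749786425087
129.31217452894057 191.61759485259915
129.27208707800145 117.86788338446578
128.54985893297112 126.0342086926059
128.42651163670246 203.22948162860126
126.3909496890208 160.92685542386627
```

>>> move_arm(
  targets="-1 0 0 0 0 0 -5.9; -1 0 0 0 0 0 -5.9; -1 0 0 0 0 0 -5.9; -1 0 0 0 0 0 -5.9; -1 3.0 -0.8 0 0 0 0",
)

```text
clock: 0.62
eef_pos: [186.9, -605.5, 230.8]
tool_rot: [3.141, 0.006, 0.68]
force: [0.8, -1.3, 0.4]
width: 25.3
gripper_force: 0.0
```

>>> move_arm(
  targets="-1 3.8 -1.03 0 0 0 0; -1 3.8 -1.03 0 0 0 0; -1 3.8 -1.03 0 0 0 0; -1 3.8 -1.03 0 0 0 0; -1 3.8 -1.03 0 0 0 0",
)

```text
clock: 1.03
eef_pos: [308.2, -439.4, 231.3]
tool_rot: [-3.142, -0.0, 0.683]
force: [1.2, -0.0, -0.0]
width: -0.3
gripper_force: 0.0
```

>>> move_arm(
  targets="-1 3.8 -1.03 0 0 0 0; -1 3.8 -1.03 0 0 0 0; -1 3.8 -1.03 0 0 0 0; -1 3.8 -1.03 0 0 0 0; -1 3.8 -1.03 0 0 0 0",
)

```text
clock: 1.45
eef_pos: [423.0, -279.5, 231.4]
tool_rot: [3.141, -0.0, 0.683]
force: [1.0, -1.0, -0.6]
width: -0.2
gripper_force: 0.0
```

>>> move_arm(
  targets="-1 3.8 -1.03 0 0 0 0; -1 3.8 -1.03 0 0 0 0; -1 3.8 -1.03 0 0 0 0; -1 3.8 -1.03 0 0 0 0; -1 3.8 -1.03 0 0 0 0",
)

```text
clock: 1.87
eef_pos: [537.8, -119.5, 231.3]
tool_rot: [3.141, 0.0, 0.684]
force: [0.5, -0.6, -1.0]
width: 0.3
gripper_force: 0.0
```

>>> move_arm(
  targets="-1 3.0 -0.8 0 0 0 0; -1 1.8 -0.4 0 0 0 0; -1 0 0 2 0 0 0; -1 0 0 2 0 0 0; -1 0 0 2 0 0 0",
)

```text
clock: 2.28
eef_pos: [567.1, -80.9, 170.7]
tool_rot: [3.141, -0.001, 0.685]
force: [-1.1, -0.5, -0.5]
width: 0.1
gripper_force: 0.0
```

```bash
python3 - <<'E'
from h import *
print(read_state()["eef_pos"],read_state()["qpos"].round(2))
cv2.imwrite("pics/s2.png",cams.get_image("scene")["color"][100:330,180:400,::-1].repeat(2,0).repeat(2,1))
E
```

```text
[567.05575441 -80.94334341 170.70022445] [ 0.17  0.59 -0.11  1.8   0.09  0.75 -0.88]
```

View pics/s2.png

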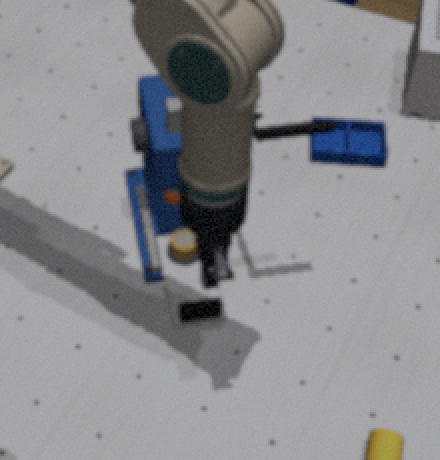

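The gripper is centred in front of and above the push plate (at (200,310) in the crop), and the measured gap is about 27 mm. Descending, then pushing.

>>> move_arm(
  targets="-1 0 0 3.5 0 0 0; -1 0 0 3.5 0 0 0; -1 0 0 3.5 0 0 0; -1 0 0 2.1 0 0 0; -1 0 0 0 0 0 0",
)

```text
clock: 2.75
eef_pos: [563.4, -81.3, 41.5]
tool_rot: [-3.136, 0.006, 0.684]
force: [-1.2, 0.0, 0.1]
width: 0.2
gripper_force: 0.0
```

>>> move_arm(
  targets="-1 0 -1 0 0 0 0; -1 0 -1 0 0 0 0; -1 0 -0.5 0 0 0 0; -1 0 -0.5 0 0 0 0; -1 0 -0.5 0 0 0 0",
)

```text
clock: 3.17
eef_pos: [546.1, -54.4, 47.1]
tool_rot: [3.138, -0.003, 0.684]
force: [2.2, -1.7, 1.5]
width: 0.1
gripper_force: 1.3
```

>>> move_arm(
  targets="-1 0 -1 0 0 0 0; -1 0 -1 0 0 0 0; -1 0 -1 0 0 0 0; -1 0 -1 0 0 0 0; -1 0 -0.5 0 0 0 0",
)

```text
clock: 3.58
eef_pos: [514.8, -17.6, 45.3]
tool_rot: [-3.14, 0.0, 0.685]
force: [1.9, -1.3, 2.2]
width: -0.1
gripper_force: 1.2
```

>>> move_arm(
  targets="-1 0 -0.4 0 0 0 0; -1 0 -0.4 0 0 0 0; -1 0 -0.2 0 0 0 0; -1 0 -0.2 0 0 0 0; -1 0 -0.2 0 0 0 0",
)

```text
clock: 4.0
eef_pos: [507.4, -8.8, 45.2]
tool_rot: [3.141, -0.0, 0.683]
force: [1.7, -0.5, 0.1]
width: 0.2
gripper_force: 1.1
```

>>> move_arm(
  targets="-1 0 -0.1 0 0 0 0; -1 0 -0.1 0 0 0 0; -1 0 -0.1 0 0 0 0; -1 0 0 0 0 0 0; -1 0 0 0 0 0 0",
)

```text
clock: 4.42
eef_pos: [505.2, -6.3, 45.2]
tool_rot: [-3.141, 0.0, 0.684]
force: [1.0, -1.1, -0.0]
width: -0.4
gripper_force: 0.7
```

>>> move_arm(
  targets="-1 0 -0.1 0 0 0 0; -1 0 -0.1 0 0 0 0; -1 0 -0.1 0 0 0 0; -1 0 0 0 0 0 0; -1 0 0 0 0 0 0",
)

```text
clock: 4.83
eef_pos: [503.2, -3.9, 45.3]
tool_rot: [-3.141, 0.0, 0.684]
force: [1.9, 0.1, -1.2]
width: 0.4
gripper_force: 0.6
```

>>> move_arm(
  targets="-1 0 -0.1 0 0 0 0; -1 0 -0.1 0 0 0 0; -1 0 0 0 0 0 0; -1 0 0 0 0 0 0; -1 0 0 0 0 0 0",
)

```text
clock: 5.25
eef_pos: [502.5, -3.1, 45.3]
tool_rot: [3.141, -0.0, 0.683]
force: [2.8, -4.0, -2.8]
width: 0.1
gripper_force: 2.5
```

>>> move_arm(
  targets="-1 0 -0.2 0 0 0 0; -1 0 -0.1 0 0 0 0; -1 0 0 0 0 0 0; -1 0 0 0 0 0 0; -1 0 0 0 0 0 0",
)

```text
clock: 5.67
eef_pos: [502.5, -3.0, 45.4]
tool_rot: [3.137, -0.001, 0.681]
force: [5.9, -8.8, -5.2]
width: 0.1
gripper_force: 5.6
```

>>> move_arm(
  targets="-1 0 1.5 0 0 0 0; -1 0 2 0 0 0 0; -1 0 0 -3 0 0 0; -1 0 0 -4 0 0 0; -1 0 0 -4 0 0 0",
)

```text
clock: 6.08
eef_pos: [519.9, -26.4, 155.2]
tool_rot: [-3.137, 0.004, 0.684]
force: [1.6, 0.1, 0.4]
width: 0.2
gripper_force: 0.0
```

>>> move_arm(
  targets="-1 0 0 -4 0 0 0; -1 0 0 -4 0 0 0; -1 0 0 -4 0 0 0; -1 0 0 -4 0 0 0; -1 0 0 -3 0 0 0",
)

```text
clock: 6.5
eef_pos: [521.5, -26.0, 348.5]
tool_rot: [-3.141, -0.001, 0.685]
force: [0.9, -0.5, -0.3]
width: 0.1
gripper_force: 0.0
```

```bash
python3 - <<'E'
from h import *
s=read_state();np.set_printoptions(precision=2,suppress=True)
print(s["eef_pos"],s["qpos"]); y=s["tool_rot"][2]
d=np.array([589.5,96])-s["eef_pos"][:2]; print(d@[np.cos(y),np.sin(y)],d@[np.sin(y),-np.cos(y)])
t=cam("top")["color"][130:280,190:330]
c=cam("scene")["color"][100:250,200:390]
cv2.imwrite("pics/c3.png",cv2.resize(np.hstack([t,c]),None,fx=2.4,fy=2.4)[:,:,::-1])
E
```

```text
[521.48 -26.02 348.52] [ 0.08  0.33 -0.12  1.7   0.04  1.12 -0.93]
129.89035278352839 -51.41318142199465
```

View pics/c3.png

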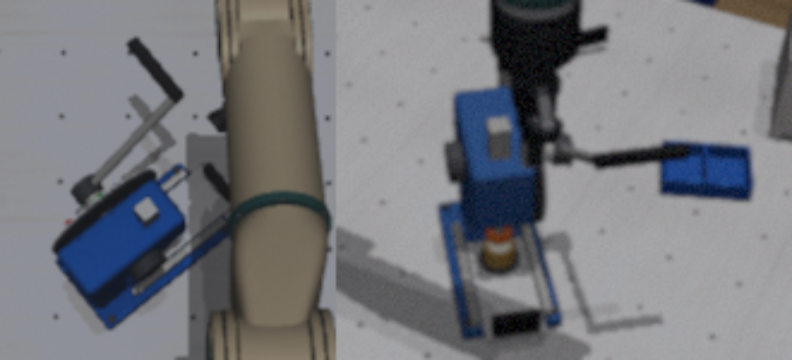

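The carrier is home with the cell under the foot (lower right of the press in the crop), and the lever is untouched. Next: over the handle, with the gripper open.

>>> move_arm(
  targets="1 3.3 -1.3 0 0 0 0; 1 3.4 -1.3 0 0 0 0; 1 3.4 -1.3 0 0 0 0; 1 3.4 -1.2 0 0 0 0; 1 0 0 0 0 0 0",
)

```text
clock: 7.02
eef_pos: [595.0, 107.2, 343.1]
tool_rot: [-3.135, -0.002, 0.695]
force: [-1.0, 1.2, -0.3]
width: 60.4
gripper_force: 0.0
```

>>> move_arm(
  targets="1 0 0 2 0 0 0; 1 0 0 2 0 0 0; 1 0 0 2 0 0 0; 1 0 0 1.1 0 0 0; 1 0 0 0 0 0 0",
)

```text
clock: 7.43
eef_pos: [591.8, 97.5, 270.7]
tool_rot: [-3.137, 0.007, 0.685]
force: [-0.9, -0.2, -0.0]
width: 85.3
gripper_force: 0.0
```

```bash
python3 - <<'E'
from h import *
s=read_state();print(s["eef_pos"],s["tool_rot"],s["force"],s["width"])
t=cam("wrist")["color"];c=cam("scene")["color"][80:240,200:390]
c=cv2.resize(c,(500,420))
cv2.imwrite("pics/w4.png",cv2.resize(np.hstack([t,c]),None,fx=.75,fy=.75)[:,:,::-1])
E
```

```text
[591.84396006  97.47345797 270.68530803] [-3.13723563  0.00704267  0.6847395 ] [-0.88626875 -0.17994901 -0.01832056] 85.29861578563717
```

View pics/w4.png

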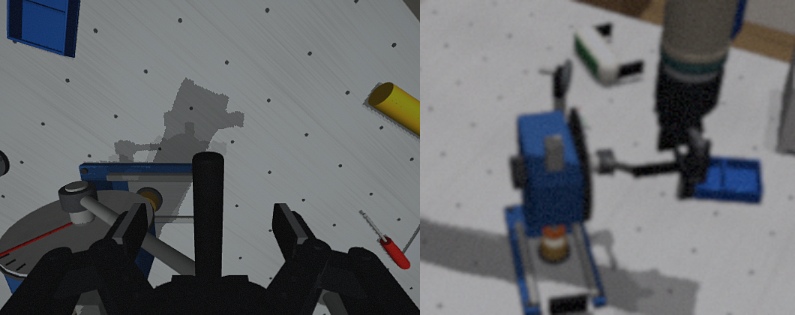

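The wrist view shows the bar centred between the open fingers, at about (208,200) with fingers at 130 and 285. Closing the gripper.

>>> move_arm(
  targets="-1 0 0 0 0 0 0; -1 0 0 0 0 0 0; -1 0 0 0 0 0 0; -1 0 0 0 0 0 0; -1 0 0 0 0 0 0",
)

```text
clock: 7.95
eef_pos: [595.1, 97.5, 274.8]
tool_rot: [3.141, -0.001, 0.684]
force: [0.2, 0.7, -0.1]
width: 25.6
gripper_force: 0.0
```

>>> move_arm(
  targets="-1 0 0 0 0 0 0; -1 0 0 0 0 0 0; -1 0 0 0 0 0 0; -1 0 0 0 0 0 0; -1 0 0 0 0 0 0",
)

```text
clock: 8.37
eef_pos: [594.3, 98.5, 274.1]
tool_rot: [-3.14, 0.0, 0.684]
force: [-3.4, 4.7, -0.0]
width: 15.8
gripper_force: 58.4
```

>>> move_arm(
  targets="-1 0 0.59 0.81 0 0 0; -1 0 0.54 0.84 0 0 0; -1 0 0.50 0.86 0 0 0; -1 0 0.46 0.89 0 0 0; -1 0 0.41 0.91 0 0 0",
)

```text
clock: 8.78
eef_pos: [609.6, 79.6, 231.1]
tool_rot: [-3.139, 0.0, 0.685]
force: [-6.3, 4.6, 4.5]
width: 16.3
gripper_force: 58.7
```

```bash
python3 - <<'E'
from h import *
s=read_state();print(s["eef_pos"],s["tool_rot"],s["force"],s["width"],s["gripper_force"])
t=cam("wrist")["color"];c=cam("scene")["color"][80:240,200:390]
c=cv2.resize(c,(500,420))
cv2.imwrite("pics/w5.png",cv2.resize(np.hstack([t,c]),None,fx=.75,fy=.75)[:,:,::-1])
E
```

```text
[609.64993017  79.64308318 231.05177269] [-3.13880720e+00  4.50467811e-04  6.84863869e-01] [-6.29183283  4.56774594  4.49051569] 16.279663133394997 58.68472158908844
```

View pics/w5.png

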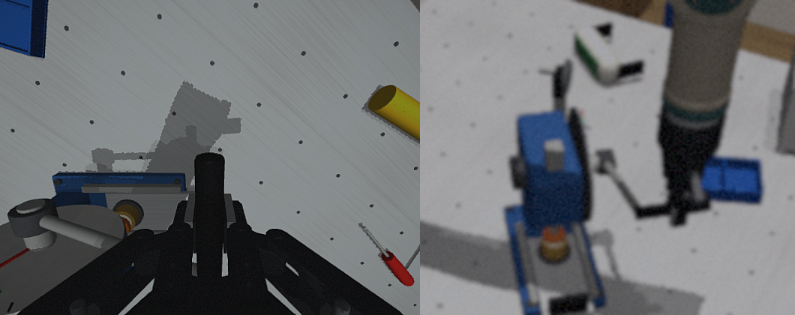

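The grip is holding and the lever arm follows, with the handle pulled down in the fingers. Continuing to the stop.

>>> move_arm(
  targets="-1 0 0.37 0.93 0 0 0; -1 0 0.32 0.95 0 0 0; -1 0 0.27 0.96 0 0 0; -1 0 0.22 0.98 0 0 0; -1 0 0.18 0.98 0 0 0",
)

```text
clock: 9.3
eef_pos: [617.9, 69.6, 183.3]
tool_rot: [-3.138, 0.001, 0.685]
force: [-7.4, 6.6, 7.5]
width: 16.2
gripper_force: 59.0
```

>>> move_arm(
  targets="-1 0 0.12 0.99 0 0 0; -1 0 0.08 1.0 0 0 0; -1 0 0.02 1.0 0 0 0; -1 0 -0.02 1.0 0 0 0; -1 0 -0.08 1.0 0 0 0",
)

```text
clock: 9.72
eef_pos: [618.4, 68.9, 133.9]
tool_rot: [-3.138, 0.001, 0.685]
force: [-8.7, 5.7, 12.8]
width: 16.2
gripper_force: 59.5
```

>>> move_arm(
  targets="-1 0 -0.12 0.99 0 0 0; -1 0 -0.18 0.98 0 0 0; -1 0 -0.22 0.98 0 0 0; -1 0 -0.27 0.96 0 0 0; -1 0 -0.2 0.6 0 0 0",
)

```text
clock: 10.13
eef_pos: [612.1, 76.7, 89.0]
tool_rot: [-3.139, 0.001, 0.685]
force: [-9.2, 6.0, 16.3]
width: 16.5
gripper_force: 60.0
```

>>> move_arm(
  targets="-1 0 -0.3 0.4 0 0 0; -1 0 -0.2 0.3 0 0 0; -1 0 0 0.2 0 0 0; -1 0 0 0 0 0 0; -1 0 0 0 0 0 0",
)

```text
clock: 10.55
eef_pos: [611.7, 77.6, 85.6]
tool_rot: [3.138, -0.002, 0.684]
force: [-14.5, -0.1, 43.9]
width: 16.2
gripper_force: 63.2
```

```bash
python3 - <<'E'
from h import *
s=read_state();print(s["eef_pos"],s["force"],s["width"],s["qd"].round(3))
t=cam("wrist")["color"];c=cam("scene")["color"][80:240,200:390]
c=cv2.resize(c,(500,420))
cv2.imwrite("pics/w6.png",cv2.resize(np.hstack([t,c]),None,fx=.75,fy=.75)[:,:,::-1])
E
```

```text
[611.71801238  77.56493248  85.59178509] [-14.50259266  -0.13699644  43.91428864] 16.19072223194042 [ 0.    -0.    -0.002  0.001 -0.001 -0.003 -0.001]
```

The force jumped to 46 N with no further travel at z≈86 (grip at about 105 mm), so the lever is at its lower stop. Easing it back up at about 0.48 rad/s.

>>> move_arm(
  targets="-1 0 0 -0.25 0 0 0; -1 0 0.1 -0.4 0 0 0; -1 0 0.26 -0.76 0 0 0; -1 0 0.22 -0.77 0 0 0; -1 0 0.20 -0.77 0 0 0",
)

```text
clock: 11.07
eef_pos: [616.0, 72.0, 110.4]
tool_rot: [3.141, -0.001, 0.684]
force: [-4.9, 2.9, 8.3]
width: 16.0
gripper_force: 59.4
```

>>> move_arm(
  targets="-1 0 0.17 -0.78 0 0 0; -1 0 0.14 -0.79 0 0 0; -1 0 0.10 -0.79 0 0 0; -1 0 0.07 -0.80 0 0 0; -1 0 0.04 -0.80 0 0 0",
)

```text
clock: 11.48
eef_pos: [619.1, 68.2, 149.6]
tool_rot: [3.141, -0.001, 0.684]
force: [-3.9, 2.7, 5.6]
width: 16.4
gripper_force: 59.2
```

>>> move_arm(
  targets="-1 0 0.01 -0.80 0 0 0; -1 0 -0.02 -0.80 0 0 0; -1 0 -0.06 -0.80 0 0 0; -1 0 -0.09 -0.79 0 0 0; -1 0 -0.12 -0.79 0 0 0",
)

```text
clock: 11.9
eef_pos: [617.3, 70.3, 188.9]
tool_rot: [3.141, -0.0, 0.684]
force: [-1.9, 2.4, 3.1]
width: 16.4
gripper_force: 58.9
```

>>> move_arm(
  targets="-1 0 -0.15 -0.79 0 0 0; -1 0 -0.18 -0.78 0 0 0; -1 0 -0.21 -0.77 0 0 0; -1 0 -0.25 -0.76 0 0 0; -1 0 -0.27 -0.75 0 0 0",
)

```text
clock: 12.32
eef_pos: [610.5, 78.5, 227.3]
tool_rot: [3.141, -0.0, 0.684]
force: [-0.9, 2.1, 1.8]
width: 16.3
gripper_force: 58.7
```

>>> move_arm(
  targets="-1 0 -0.31 -0.74 0 0 0; -1 0 -0.33 -0.73 0 0 0; -1 0 -0.36 -0.71 0 0 0; -1 0 -0.39 -0.70 0 0 0; -1 0 -0.42 -0.68 0 0 0",
)

```text
clock: 12.73
eef_pos: [599.1, 92.6, 263.0]
tool_rot: [3.141, -0.001, 0.683]
force: [-0.1, 1.1, 0.1]
width: 16.3
gripper_force: 58.6
```

>>> move_arm(
  targets="-1 0 -0.35 -0.50 0 0 0; -1 0 -0.25 -0.35 0 0 0; -1 0 -0.15 -0.25 0 0 0; -1 0 0 0 0 0 0; -1 0 0 0 0 0 0",
)

```text
clock: 13.15
eef_pos: [594.5, 98.2, 273.5]
tool_rot: [3.141, -0.001, 0.683]
force: [-0.3, 0.2, 3.9]
width: 16.5
gripper_force: 58.8
```

```bash
python3 - <<'E'
from h import *
s=read_state();print(s["eef_pos"],s["force"],s["width"])
E
```

```text
[594.51516281  98.20071523 273.48706549] [-0.31895942  0.19553644  3.8560395 ] 16.522716705496293
```

>>> move_arm(
  targets="-1 0 -0.1 -0.2 0 0 0; -1 0 0 0 0 0 0; -1 0 0 0 0 0 0; -1 0 0 0 0 0 0; -1 0 0 0 0 0 0",
)

```text
clock: 13.57
eef_pos: [593.7, 99.1, 275.2]
tool_rot: [3.142, -0.0, 0.684]
force: [0.5, 0.9, 4.5]
width: 16.4
gripper_force: 58.7
```

>>> move_arm(
  targets="-1 0 -0.15 -0.2 0 0 0; -1 0 0 0 0 0 0; -1 0 0 0 0 0 0; -1 0 0 0 0 0 0; -1 0 0 0 0 0 0",
)

```text
clock: 13.98
eef_pos: [593.1, 99.7, 276.4]
tool_rot: [3.141, 0.0, 0.683]
force: [4.9, 0.1, -4.7]
width: 16.0
gripper_force: 59.8
```

The force reversed at z≈276, so the lever is at its top rest. Pulling down to the green mark, with a target TCP z of about 150.5.

>>> move_arm(
  targets="-1 0 0.59 0.81 0 0 0; -1 0 0.54 0.84 0 0 0; -1 0 0.50 0.86 0 0 0; -1 0 0.46 0.89 0 0 0; -1 0 0.41 0.91 0 0 0",
)

```text
clock: 14.4
eef_pos: [608.6, 81.0, 234.8]
tool_rot: [-3.141, -0.001, 0.684]
force: [-1.1, 0.6, 7.0]
width: 16.2
gripper_force: 61.2
```

>>> move_arm(
  targets="-1 0 0.37 0.93 0 0 0; -1 0 0.32 0.95 0 0 0; -1 0 0.27 0.96 0 0 0; -1 0 0.22 0.98 0 0 0; -1 0 0.18 0.98 0 0 0",
)

```text
clock: 14.82
eef_pos: [617.5, 70.1, 187.0]
tool_rot: [3.141, -0.001, 0.684]
force: [-1.2, 0.2, 7.0]
width: 16.4
gripper_force: 61.3
```

>>> move_arm(
  targets="-1 0 0.12 0.99 0 0 0; -1 0 0.08 1.0 0 0 0; -1 0 0.02 1.0 0 0 0; -1 0 0 0.5 0 0 0; -1 0 0 0 0 0 0",
)

```text
clock: 15.23
eef_pos: [619.0, 68.2, 151.4]
tool_rot: [3.141, -0.001, 0.683]
force: [0.8, -0.3, 7.6]
width: 16.1
gripper_force: 61.2
```

>>> move_arm(
  targets="-1 0 0 0 0 0 0; -1 0 0 0 0 0 0; -1 0 0 0 0 0 0; -1 0 0 0 0 0 0; -1 0 0 0 0 0 0",
)

```text
clock: 15.65
eef_pos: [619.1, 68.1, 152.4]
tool_rot: [3.14, -0.001, 0.683]
force: [0.4, -1.5, 6.9]
width: 16.4
gripper_force: 61.2
```

```bash
python3 - <<'E'
from h import *
s=read_state();print(s["eef_pos"],s["force"],s["width"],s["qd"].round(3))
t=cam("wrist")["color"];c=cam("scene")["color"][80:240,200:390]
c=cv2.resize(c,(500,420))
cv2.imwrite("pics/w7.png",cv2.resize(np.hstack([t,c]),None,fx=.75,fy=.75)[:,:,::-1])
E
```

```text
[619.05298457  68.1383483  152.43876454] [ 0.43926145 -1.5217692   6.863366  ] 16.438733515124305 [ 0.001  0.002 -0.     0.001 -0.     0.     0.001]
```

View pics/w7.png

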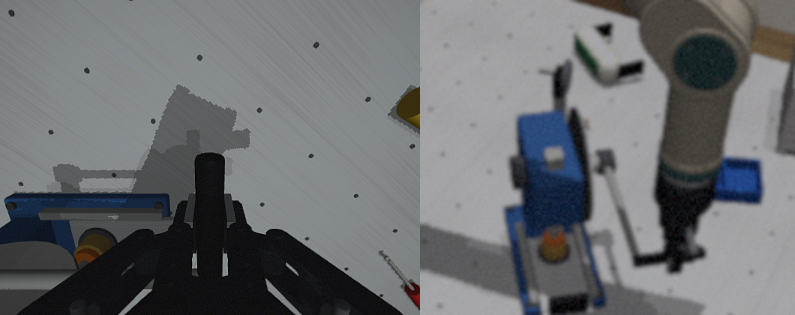

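The scene view shows the foot pressed on the cell and the lever about level. Both end stops give a lever value of about 0.66. I'll trim 1.5 mm down to reach the middle.

>>> move_arm(
  targets="-1 0 0 0.15 0 0 0; -1 0 0 0 0 0 0; -1 0 0 0 0 0 0; -1 0 0 0 0 0 0; -1 0 0 0 0 0 0",
)

```text
clock: 16.17
eef_pos: [619.0, 68.2, 151.0]
tool_rot: [3.14, -0.001, 0.683]
force: [-0.5, -1.8, 8.2]
width: 16.4
gripper_force: 61.3
```

```bash
python3 - <<'E'
from cell import read_state,order
s=read_state();print(s["eef_pos"],s["force"],abs(s["qd"]).max())
if 147<s["eef_pos"][2]<154: print(order.finish_job())
E
```

```text
[619.03102471  68.19994178 150.95626673] [-0.54496686 -1.76557866  8.17253028] 0.0015815194472351764
the job is handed in; nothing more can be done
None
```

I handed the job in at about 16 s with the carrier home, the lens cell pressed to the lower stop, the lever eased back to its top rest in just over two seconds, and the arm still holding it at about 0.67 rad; that value is worked out from the handle's height, not read off the dial, and no verdict came back.

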